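Snap the work torch into its sloping clip stand

TASK

Put the yellow work torch back in its sloping clip stand: lay it along the two red spring clips, either end up the slope, and push until you feel both clips snap over it and it sits fully home on the black pads, then let go. Push firmly but do not ram it, and leave the other things on the bench where they are.

Things in the scene. Friction and masses are not known exactly. Their poses are not given: they have to be found in the camera images.
- torch_center (a point): Centre of the loose yellow torch (180-340 g), lying level on the bench, 24 mm up. Round yellow plastic barrel, 34 mm diameter, 124 mm long, centred here, along x. Black square bumpers 48 x 48 mm at its ends: lamp head (35 mm long) at +x, tail (28 mm) at -x; 187 mm overall. It balances close to this point.
- rail_seat (a point): Where the torch's centre lies when fully home in the stand (10 mm up or down the slope is as good: the bumpers then meet the clips). 45 mm off the sloping board, about 141 mm above the bench. x: up the slope, the torch's axis when home; z: square out of the board, 25 degrees from vertical, leaning to the robot at yaw 0; y: level. 72 mm of barrel here, between the clips, is free for the fingers.
- clip_lower (a point): The lower clip, 44 mm down the slope from rail_seat, axes alike, 16 mm long in x. This point is where the barrel's axis lies when home, on a black pad 17 mm below (-z). Two red sprung jaws at y + and -: smooth rounded lips 28 mm apart (spread by up to 8 mm each) centred at z = +11 mm, flared mouths reaching z = +23 mm, y = 33 mm each side.
- clip_upper (a point): The upper clip, 44 mm up the slope from rail_seat, same as the lower. The barrel meets the lips 22 mm out from home along z; pushed along -z at the middle it spreads them in both clips. The push peaks at about 9 to 15 N (both clips) some 14 to 19 mm out, then drops sharply: they snap over it and pull it in from about 9 mm out, until it rests on the pads. An end left high can be pressed home.
- stand: The fixed white steel clip stand, origin at the centre of its foot (190 x 110 mm). It carries a board 210 x 110 mm that slopes 25 degrees, rising along the stand's x (away from the robot at yaw 0), with a red strip on its lower edge; its top edge is 144 mm above the bench.
- pick_bin: Bystander, fixed: open blue bin 200 x 130 x 100 mm, origin under its centre. It stands on the one side of the bench, the clip stand on the other.
- torch_red: Bystander, loose: a red torch with grey bumpers, of the same size as the yellow one; origin under its centre. Not the one to put away.
- coupling_a: Bystander, loose: white pipe coupling standing on end, 56 mm diameter, 45 mm high; origin under its centre.
- coupling_b: Bystander, loose: a second white pipe coupling of the same size.
- tape_roll: Bystander, loose: brown tape roll lying flat, 100 mm diameter, 48 mm high; origin under its centre.
- carton: Bystander, loose: cardboard carton 120 x 90 x 70 mm; origin under its centre.
- mug: Bystander, loose: white mug, 80 mm diameter, 90 mm high; origin under its centre.
Mind the look-alikes: they are no part of the job. What is shaped like the part that bears torch_center but green is not meant.

How it is judged:
By the outcome, as a careful person would: the job done as asked, in the order asked, and still so for the second after the job is handed in, with the robot touching nothing.
It also fails if it takes over 58 s, if anything falls off the work surface, if the arm or the gripper's body presses on something with over 40 N, if the wrist force passes 120 N, or if a joint passes its speed limit or range.

ROBOT

A 7-joint arm with a two-finger parallel gripper is mounted at the origin on the work surface. World frame = base frame: x ahead of the robot, y to its left, z up, the work surface at z = 0. Lengths are in mm, angles in rad, forces in N, time in s.
With the tool pointing down it reaches from about 400 to 750 mm from the base axis. Payload 19.5 kg.
Tool frame: the origin (TCP) lies at the very end of the fingers, on their centre line; the grasp point (between the pads) lies robot.grip_depth behind it (robot.grip_depth is the distance from the TCP to the grasp point, in mm); z points along the fingers, y is the direction in which the jaws open and shut (so a half turn about z gives the same grasp; the last joint's range is limited). The gripper opens to 85 mm and grips with 20 to 120 N. Pads are 22 mm wide; open, the fingers measure 114 mm over their backs; the gripper's body (76 mm by 85 mm) begins 54 mm behind the grasp point. The pads swing forward as they close: fully open they stand 13 mm farther back than shut.
Start: joints at [1.066, 0.707, -0.028, 1.485, 0.022, 0.951, -0.075], TCP at [256.701, -514.49, 231.268] pointing down, gripper open.
Joint ranges: [-2.71, 2.71], [-0.32, 2.16], [-1.57, 1.52], [0, 2.45], [-1.46, 4.6], [0, 2.02], [-2.83, 2.83]. Speed limits (rad/s): [1.89, 1.89, 2.57, 2.57, 3.01, 3.01, 3.01].

INTERFACE

Orientations are given as a 3x3 rotation matrix whose columns are the frame's x, y, z axes.
In Python, from station import get_state, optics, robot gives the robot as it stands. The module is installed in compiled form; this text tells all that it offers.
- The arm moves only by the tool arm_command, never from a script. Its argument "motion" is a list of rows, each an object of numbers: "dx", "dy", "dz": the shift along the world's x, y, z in units of 0.05 m (1.0 is 0.05 m); "wx", "wy", "wz": the turn, a rotation vector about the world's x, y, z in units of 4 degrees (1.0 is 4 degrees); "gripper": the opening, from 0 (shut) to 1 (fully open). In form: [{"dx": .., "dy": .., "dz": .., "wx": .., "wy": .., "wz": .., "gripper": ..}, ...]. A call has 1 to 12 rows; each row shifts and turns the commanded pose from where the row before left it; what a row does not reach is not made up. A row lasts 1/8 s, in which the tool goes at most 62.5 mm and 10.7 degrees, less where a joint would pass 70% of its speed; a pose out of reach is approached as far as the arm can. A call with a number of a shift or a turn outside -1 to 1 is refused whole. A call with a gripper value outside its range is refused whole. The fingers move at their own pace and stop on an object; the grip force is fixed at half the most. Time passes only in rows, so rows that do not move let the fingers close. It gives the time, the measured TCP pose, the force and the opening at its end, in the units of the state.
- get_state(): the state, without advancing time (a new reading comes with each control period).
- optics.grab_frame(name): name is "scene" or "top" or "wrist"; returns a dict with "image" (384x512x3 uint8, red, green, blue), "mtx" (3x3 intrinsics, pixels), "k1" (the pictures are not rectified: a ray, as slopes to the right and down, at radius r is drawn at 1 + k1 r^2 times it, then the intrinsics apply), "world_from_camera" (4x4, takes a point from camera to world coordinates). Camera axes: x right, y up, looking along -z (the intrinsics and any distortion apply to the point x, -y, -z); pixel columns grow to the right and rows downward; lengths in mm; the calibration is good to about 2 mm. A picture is of the moment at which its call begins. There is no depth.
- robot.hand_in(): hands the job in, once; it reports no verdict.
Trained networks look in a picture, given as the dict that the camera call returned (one of the last four; its "shot" number tells which), for a name from the list of things; names that differ only in an ending like _2 or _b are one class to them, and where a whole thing is asked for, a point or a joint stands for the part that bears it (a point fixed in the world has none). Each returns a list of dicts, best first, with "p" (0 to 1); they miss things now and then, are a little off and sometimes report something else, mostly with a low value. They report only what shows in the picture. A call takes as long as a camera call. They do not tell look-alikes from the thing itself.
- optics.search_frame(picture, name): "extent" ([left, top, right, bottom] as shares, 0 to 1, of the picture: columns of its width, rows of its height, round what is visible of it).
- optics.masks_of(picture, name): "pixels" (384x512 bool, what is visible of it) and "extent" ([left, top, right, bottom] as shares, 0 to 1, of the picture: columns of its width, rows of its height, round what is visible of it).
- optics.landmark_of(picture, name): "position" ([column, row] as shares, 0 to 1, of the picture: columns of its width, rows of its height: a listed point, or the origin of a listed thing).
The state is a dict: "clock": time; "joint_positions": joint angles; "joint_vel": joint speeds; "effort": joint torques, N m; "tool_pos": TCP position; "tool_rot": TCP orientation; "wrist_force": force on the tool from outside, world axes, zero at the start; "ft_torque": the same for the moment, N m; "gripper_width": opening from 0.0 (shut) to 1.0 (fully open).
Only numpy, scipy, OpenCV 4.12 (cv2) and the standard library are available. Lean on these libraries where they do the work, as an engineer would, in place of code of your own. Each camera call takes 0.05 s, during which the arm holds its last target. There are 200 camera calls.

## Working session

There is one attempt and no reset: what is moved stays moved. The work goes in short steps, Python scripts to look and compute and a tool call to move; the robot and the scene stay as the last step left them, time stands still between calls to the robot, and variables do not carry over. Pictures are saved under pics/ and viewed, about 8 in all and at most 12, crops included, and the job is handed in when it is done.

Besides the shell and the picture viewer there is one more tool, called after "Emit:" by a JSON object that holds its "name" and its "arguments", one argument or row to a line. arm_command: Moves the arm, as the interface text tells. Its arguments: {"type":"object","properties":{"motion":{"type":"array"}},"required":["motion"]}

```bash
mkdir -p pics; cat > h.py <<'E'
import numpy as np, cv2
from station import get_state, optics, robot
def ray(f,u,v):
    K=f["mtx"];d=np.array([(u-K[0,2])/K[0,0],(v-K[1,2])/K[1,1]]);s=d.copy()
    for _ in range(20): s=d/(1+f["k1"]*(s@s))
    T=np.array(f["world_from_camera"]);r=T[:3,:3]@np.array([s[0],-s[1],-1]);return T[:3,3],r/np.linalg.norm(r)
def atz(f,u,v,z):
    o,r=ray(f,u,v);return o+r*(z-o[2])/r[2]
def proj(f,p):
    T=np.linalg.inv(np.array(f["world_from_camera"]));c=T[:3,:3]@np.array(p)+T[:3,3]
    s=np.array([c[0],-c[1]])/-c[2];s=s*(1+f["k1"]*(s@s));K=f["mtx"];return np.array([K[0,0]*s[0]+K[0,2],K[1,1]*s[1]+K[1,2]])
def tri(A):
    M=np.zeros((3,3));b=np.zeros(3)
    for f,u,v in A:
        o,r=ray(f,u,v);P=np.eye(3)-np.outer(r,r);M+=P;b+=P@o
    return np.linalg.solve(M,b)
def save(f,n,box=None,k=1):
    im=f["image"]
    if box: im=im[box[1]:box[3],box[0]:box[2]]
    cv2.imwrite("pics/"+n,cv2.resize(im[:,:,::-1],None,fx=k,fy=k,interpolation=cv2.INTER_CUBIC))
E
cat > a.py <<'E'
from h import *
np.set_printoptions(precision=1,suppress=True)
fs={n:optics.grab_frame(n) for n in("scene","top")}
print(robot.grip_depth,get_state()["clock"])
for n,f in fs.items():
    save(f,n+".png")
    print(n,np.array(f["world_from_camera"])[:3,3])
    for t,z in(("torch_center",24),("torch_red",0),("rail_seat",141),("clip_lower",122),("clip_upper",160),("stand",0),("pick_bin",0),("carton",0),("mug",0),("tape_roll",0),("coupling_a",0)):
        for d in optics.landmark_of(f,t)[:3]:
            if d["p"]<.2: continue
            u,v=d["position"][0]*512,d["position"][1]*384
            print(" ",t,round(d["p"],2),np.array([u,v]),atz(f,u,v,z))
im=np.hstack([fs["scene"]["image"],fs["top"]["image"]])
E
python3 a.py
```

```text
18.700000000000003 0.1
scene [1391.3   26.5 1155.1]
  torch_center 0.92 [304.5 175.3] [303.7 190.1  24. ]
  torch_center 0.56 [259.4 203.8] [467.5  13.6  24. ]
  torch_red 0.62 [175.2 193.6] [ 420.5 -323.5    0. ]
  torch_red 0.56 [259.6 274.6] [756.7  29.5   0. ]
  rail_seat 0.55 [170. 199.] [ 564.6 -294.   141. ]
  clip_lower 0.73 [175.4 194.8] [ 528.5 -284.7  122. ]
  clip_upper 0.72 [163.7 205.8] [ 610.8 -303.   160. ]
  stand 0.96 [175.5 226.9] [ 581.4 -291.3    0. ]
  pick_bin 0.86 [338.  250.1] [639.6 303.4   0. ]
  carton 0.65 [117.6 210.1] [ 519.3 -527.     0. ]
  mug 0.64 [402.7 236. ] [561.4 546.4   0. ]
  tape_roll 0.7 [193.6 178.3] [ 332.5 -264.1    0. ]
  tape_roll 0.63 [175.1 229.9] [ 594.9 -290.2    0. ]
  coupling_a 0.56 [236.1 246.2] [649.3 -59.9   0. ]
  coupling_a 0.52 [268.2 248.9] [652.5  55.    0. ]
top [ 405.4  -11.7 1797.6]
  torch_center 0.66 [204.2 257.1] [304.  173.8  24. ]
  torch_center 0.62 [247.8 214.2] [472.3   5.2  24. ]
  torch_center 0.55 [326. 196.] [ 545.9 -301.9   24. ]
  torch_red 0.61 [244.6 142.6] [760.3  20.6   0. ]
  rail_seat 0.75 [329.3 187.1] [ 569.6 -295.2  141. ]
  rail_seat 0.24 [249.8 215.1] [464.5  -3.3 141. ]
  clip_lower 0.82 [326.9 197.8] [ 531.4 -289.3  122. ]
  clip_lower 0.69 [336.9 176.7] [ 610.6 -327.2  122. ]
  clip_upper 0.61 [332.8 175.8] [ 609.2 -305.   160. ]
  stand 0.66 [327.6 187.2] [ 583.1 -312.4    0. ]
  stand 0.37 [332.9 177.4] [ 622.7 -334.     0. ]
  pick_bin 0.69 [176.7 174.8] [628.5 290.7   0. ]
  carton 0.93 [383.1 201.1] [ 529.  -536.7    0. ]
  mug 0.82 [117.3 192.2] [557.3 528.8  -0. ]
  tape_roll 0.68 [318.1 251.1] [ 328.8 -273.9    0. ]
  coupling_a 0.43 [260.3 166.9] [662.5 -43.    0. ]
```

```bash
python3 -c "
import cv2,numpy as np
a=cv2.imread('pics/scene.png')[130:310,60:440];b=cv2.imread('pics/top.png')[110:300,80:460]
cv2.imwrite('pics/m.png',cv2.resize(np.vstack([a,b]),None,fx=1.6,fy=1.6,interpolation=2))"
```

```text
(no output)
```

View pics/m.png

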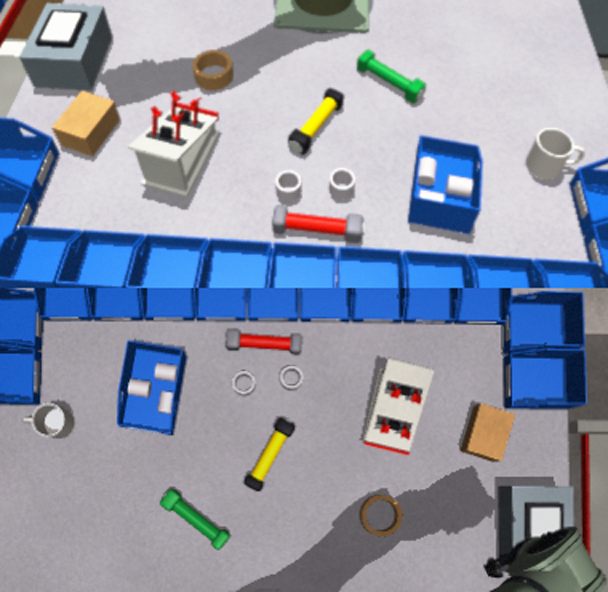

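The candidates, in top-view pixels, are the yellow torch with black bumpers (248,214), the green look-alike (204,257) and the red torch (245,143). I choose the yellow one. Next I measure its axis by colour, and the stand by triangulating the landmarks.

```bash
cat > b.py <<'E'
from h import *
np.set_printoptions(precision=2,suppress=True)
fs={n:optics.grab_frame(n) for n in("scene","top")}
for n,f in fs.items():
    hsv=cv2.cvtColor(f["image"],cv2.COLOR_RGB2HSV)
    m=cv2.inRange(hsv,(24,120,80),(34,255,255))
    k,l,st,c=cv2.connectedComponentsWithStats(m)
    i=1+np.argmax(st[1:,4]);ys,xs=np.where(l==i)
    P=np.array([atz(f,x+.5,y+.5,30)[:2] for x,y in zip(xs,ys)])
    ct=P.mean(0);w,V=np.linalg.eigh(np.cov(P.T));a=V[:,1]*np.sign(V[0,1]);t=(P-ct)@a
    print(n,len(xs),c[i],ct,"yaw",np.degrees(np.arctan2(a[1],a[0])),"len",np.ptp(t),"mid",ct+a*(t.max()+t.min())/2)
    # stand red strip/clip
    ms=cv2.inRange(hsv,(0,150,70),(6,255,255))|cv2.inRange(hsv,(174,150,70),(180,255,255))
L={}
for t in("rail_seat","clip_lower","clip_upper"):
    A=[]
    for n,f in fs.items():
        d=optics.landmark_of(f,t)[0];A.append((f,d["position"][0]*512,d["position"][1]*384))
    p=tri(A);L[t]=p;print(t,p,[np.round(proj(f,p)-[u,v],1) for f,u,v in A])
d=L["clip_upper"]-L["clip_lower"];print(d,np.linalg.norm(d),np.degrees(np.arctan2(d[1],d[0])))
f=fs["top"];m=optics.masks_of(f,"stand");print([x["p"] for x in m])
f0=f;mm=m[0]["pixels"].astype(np.uint8);ys,xs=np.where(mm)
Q=np.array([atz(f,x+.5,y+.5,120)[:2] for x,y in zip(xs,ys)],np.float32)
print(cv2.minAreaRect(Q))
save(f,"crop.png",(200,130,370,250),4)
s=get_state();print(s["tool_pos"],s["tool_rot"],s["joint_positions"])
E
python3 b.py
```

```text
scene 245 [259.24 202.55] [468.15  15.16] yaw -27.469707772251823 len 132.56004367129532 mid [466.38  16.09]
top 263 [247.48 214.44] [469.19   4.39] yaw -28.498587418017873 len 127.91103337969528 mid [469.1    4.44]
rail_seat [ 559.63 -291.04  148.23] [array([-1.5, -0.1]), array([-1.4,  0.2])]
clip_lower [ 540.31 -284.97  132.41] [array([0., 0.]), array([ 0., -0.])]
clip_upper [ 615.65 -310.11  166.12] [array([0.9, 0. ]), array([ 0.8, -0.1])]
[ 75.35 -25.15  33.71] 86.29011262049889 -18.45564521644549
[0.87]
((586.2562255859375, -294.23321533203125), (125.04582977294922, 214.28981018066406), 74.43720245361328)
[ 256.71 -514.48  231.25] [[ 0.89  0.45 -0.  ]
 [ 0.45 -0.89  0.  ]
 [-0.   -0.   -1.  ]] [ 1.07  0.71 -0.03  1.48  0.02  0.95 -0.08]
```

View pics/crop.png

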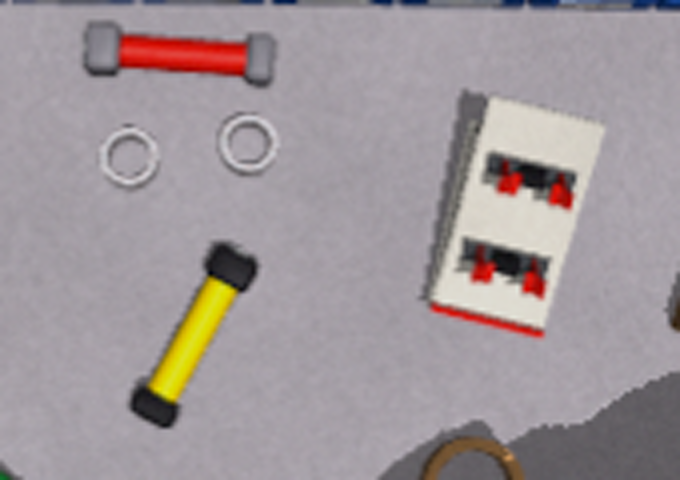

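The crop shows the yellow torch with black bumpers at about top (247,214). The stand's clips are at about (331,175) and (326,197), with the red strip on the near edge. Next I move over the torch.

Emit:
{"name": "arm_command", "arguments": {
  "motion": [
    {"dx": 0.35, "dy": 0.87, "wz": -1, "gripper": 1},
    {"dx": 0.35, "dy": 0.87, "wz": -1, "gripper": 1},
    {"dx": 0.35, "dy": 0.87, "wz": -1, "gripper": 1},
    {"dx": 0.35, "dy": 0.87, "wz": -1, "gripper": 1},
    {"dx": 0.35, "dy": 0.87, "wz": -1, "gripper": 1},
    {"dx": 0.35, "dy": 0.87, "wz": -1, "gripper": 1},
    {"dx": 0.35, "dy": 0.87, "wz": -1, "gripper": 1},
    {"dx": 0.35, "dy": 0.87, "wz": -1, "gripper": 1},
    {"dx": 0.35, "dy": 0.87, "wz": -1, "gripper": 1},
    {"dx": 0.35, "dy": 0.87, "wz": -1, "gripper": 1},
    {"dx": 0.35, "dy": 0.87, "wz": -1, "gripper": 1},
    {"dx": 0.35, "dy": 0.87, "wz": -1, "gripper": 1}
  ]
}}

```text
$.motion[0]: bad value
```

Emit:
{"name": "arm_command", "arguments": {
  "motion": [
    {"wz": -0.9, "gripper": 1},
    {"wz": -0.9, "gripper": 1},
    {"gripper": 1}
  ]
}}

```text
$.motion[0]: bad value
```

```bash
cat > c.py <<'E'
from h import *
np.set_printoptions(precision=2,suppress=True)
f=optics.grab_frame("wrist");s=get_state()
print(s["clock"],s["tool_pos"],np.array(s["tool_rot"]).tolist(),s["joint_positions"],s["gripper_width"],s["wrist_force"])
print(np.array(f["world_from_camera"]))
hsv=cv2.cvtColor(f["image"],cv2.COLOR_RGB2HSV)
m=cv2.inRange(hsv,(22,110,50),(36,255,255))
k,l,st,c=cv2.connectedComponentsWithStats(m);i=1+np.argmax(st[1:,4]);ys,xs=np.where(l==i)
P=np.array([atz(f,x+.5,y+.5,28)[:2] for x,y in zip(xs[::7],ys[::7])],np.float32)
(cx,cy),wh,an=cv2.minAreaRect(P);print(c[i],st[i],"rect",cx,cy,wh,an)
for d in optics.landmark_of(f,"torch_center")[:2]:
    u,v=d["position"][0]*512,d["position"][1]*384;print(d["p"],u,v,atz(f,u,v,24))
import sys;save(f,sys.argv[1],None,1.2)
E
python3 c.py w1.png
```

```text
1.7 [ 256.71 -514.48  231.27] [[0.8948115733093306, 0.44644400076212415, -4.954986264215188e-05], [0.4464440034853557, -0.8948115665360163, 0.00011020584287064117], [4.86294718609922e-06, -0.00012073470269715303, -0.9999999926997416]] [ 1.07  0.71 -0.03  1.48  0.02  0.95 -0.08] 1.000881302103836 [-0.68  1.26 -0.86]
[[   0.45    0.85    0.28  329.8 ]
 [  -0.89    0.42    0.14 -478.55]
 [  -0.     -0.32    0.95  373.24]
 [   0.      0.      0.      1.  ]]Traceback (most recent call last):
  File "c.py", line 8, in <module>
    k,l,st,c=cv2.connectedComponentsWithStats(m);i=1+np.argmax(st[1:,4]);ys,xs=np.where(l==i)
                                                     ~~~~~~~~~^^^^^^^^^^
    return _wrapfunc(a, 'argmax', axis=axis, out=out, **kwds)
    return bound(*args, **kwds)
ValueError: attempt to get argmax of an empty sequence
```

The move was refused, most likely because every row needs all its fields. I'll send it again in full.

Emit:
{"name": "arm_command", "arguments": {
  "motion": [
    {"dx": 0.35, "dy": 0.87, "dz": 0, "wx": 0, "wy": 0, "wz": -1, "gripper": 1},
    {"dx": 0.35, "dy": 0.87, "dz": 0, "wx": 0, "wy": 0, "wz": -1, "gripper": 1},
    {"dx": 0.35, "dy": 0.87, "dz": 0, "wx": 0, "wy": 0, "wz": -1, "gripper": 1},
    {"dx": 0.35, "dy": 0.87, "dz": 0, "wx": 0, "wy": 0, "wz": -1, "gripper": 1},
    {"dx": 0.35, "dy": 0.87, "dz": 0, "wx": 0, "wy": 0, "wz": -1, "gripper": 1},
    {"dx": 0.35, "dy": 0.87, "dz": 0, "wx": 0, "wy": 0, "wz": -1, "gripper": 1},
    {"dx": 0.35, "dy": 0.87, "dz": 0, "wx": 0, "wy": 0, "wz": -1, "gripper": 1},
    {"dx": 0.35, "dy": 0.87, "dz": 0, "wx": 0, "wy": 0, "wz": -1, "gripper": 1},
    {"dx": 0.35, "dy": 0.87, "dz": 0, "wx": 0, "wy": 0, "wz": -1, "gripper": 1},
    {"dx": 0.35, "dy": 0.87, "dz": 0, "wx": 0, "wy": 0, "wz": -1, "gripper": 1},
    {"dx": 0.35, "dy": 0.87, "dz": 0, "wx": 0, "wy": 0, "wz": -1, "gripper": 1},
    {"dx": 0.35, "dy": 0.87, "dz": 0, "wx": 0, "wy": 0, "wz": -1, "gripper": 1}
  ]
}}

```text
clock: 3.2
tool_pos: [467.2, 9.1, 231.4]
tool_rot: [[0.93, -0.368, 0.0], [-0.368, -0.93, 0.0], [0.0, -0.0, -1.0]]
wrist_force: [-0.4, -0.3, 0.3]
gripper_width: 1.0
```

Emit:
{"name": "arm_command", "arguments": {
  "motion": [
    {"dx": 0, "dy": 0, "dz": 0, "wx": 0, "wy": 0, "wz": -0.9, "gripper": 1},
    {"dx": 0, "dy": 0, "dz": 0, "wx": 0, "wy": 0, "wz": -0.9, "gripper": 1},
    {"dx": 0, "dy": 0, "dz": 0, "wx": 0, "wy": 0, "wz": 0, "gripper": 1}
  ]
}}

```text
clock: 3.58
tool_pos: [466.7, 7.6, 231.3]
tool_rot: [[0.878, -0.479, 0.0], [-0.479, -0.878, 0.0], [0.0, -0.0, -1.0]]
wrist_force: [0.2, 0.1, 0.8]
gripper_width: 1.0
```

```bash
python3 c.py w1.png
```

```text
3.625 [466.72   7.54 231.28] [[0.8779595605999323, -0.47873478805347675, 0.00011251029481964047], [-0.47873479505779065, -0.8779595628271996, 4.5180167632446245e-05], [7.715017127759098e-05, -9.352895305477627e-05, -0.999999992650093]] [-0.31  0.58  0.38  1.87 -0.3   0.75 -1.83] 0.9969735844815186 [-0.32 -0.2  -0.08]
[[ -0.48   0.83   0.28 538.41]
 [ -0.88  -0.45  -0.15 -31.4 ]
 [  0.    -0.32   0.95 373.26]
 [  0.     0.     0.     1.  ]]
[259.49 163.24] [ 246  116   27   98 2468] rect 467.036376953125 8.7041015625 (33.112144470214844, 129.37994384765625) 61.795738220214844
0.95 211.3024 302.4 [311.98 180.98  24.  ]
```

View pics/w1.png

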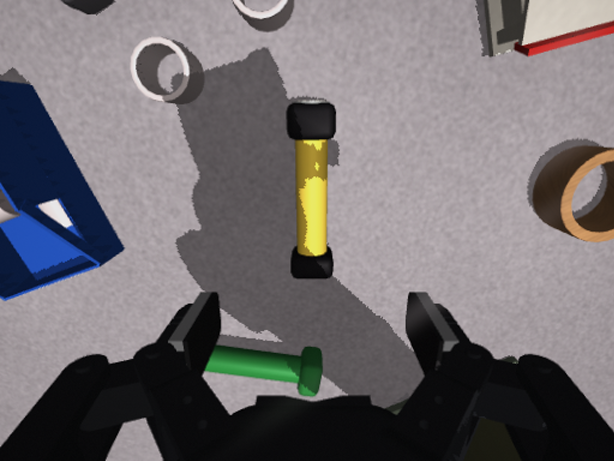

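The wrist view has the yellow torch at about (259,163), centred under the gripper and aligned with it to within 1 mm and 0.5°. I'll descend and grip.

Emit:
{"name": "arm_command", "arguments": {
  "motion": [
    {"dx": 0, "dy": 0.02, "dz": -0.9, "wx": 0, "wy": 0, "wz": 0.1, "gripper": 1},
    {"dx": 0, "dy": 0, "dz": -0.9, "wx": 0, "wy": 0, "wz": 0, "gripper": 1},
    {"dx": 0, "dy": 0, "dz": -0.9, "wx": 0, "wy": 0, "wz": 0, "gripper": 1},
    {"dx": 0, "dy": 0, "dz": -0.9, "wx": 0, "wy": 0, "wz": 0, "gripper": 1},
    {"dx": 0, "dy": 0, "dz": -0.43, "wx": 0, "wy": 0, "wz": 0, "gripper": 1},
    {"dx": 0, "dy": 0, "dz": -0.43, "wx": 0, "wy": 0, "wz": 0, "gripper": 1},
    {"dx": 0, "dy": 0, "dz": 0, "wx": 0, "wy": 0, "wz": 0, "gripper": 1}
  ]
}}

```text
clock: 4.55
tool_pos: [466.2, 8.3, 7.5]
tool_rot: [[0.881, -0.474, -0.002], [-0.474, -0.881, 0.0], [-0.002, 0.0, -1.0]]
wrist_force: [-1.1, -0.0, 0.4]
gripper_width: 1.004
```

Emit:
{"name": "arm_command", "arguments": {
  "motion": [
    {"dx": 0, "dy": 0, "dz": 0, "wx": 0, "wy": 0, "wz": 0, "gripper": 0},
    {"dx": 0, "dy": 0, "dz": 0, "wx": 0, "wy": 0, "wz": 0, "gripper": 0},
    {"dx": 0, "dy": 0, "dz": 0, "wx": 0, "wy": 0, "wz": 0, "gripper": 0},
    {"dx": 0, "dy": 0, "dz": 0, "wx": 0, "wy": 0, "wz": 0, "gripper": 0},
    {"dx": 0, "dy": 0, "dz": 0, "wx": 0, "wy": 0, "wz": 0, "gripper": 0},
    {"dx": 0, "dy": 0, "dz": 0, "wx": 0, "wy": 0, "wz": 0, "gripper": 0}
  ]
}}

```text
clock: 5.3
tool_pos: [467.0, 8.6, 9.1]
tool_rot: [[0.881, -0.474, 0.001], [-0.474, -0.881, 0.0], [0.001, -0.001, -1.0]]
wrist_force: [-1.1, 0.3, 16.0]
gripper_width: 0.381
```

Emit:
{"name": "arm_command", "arguments": {
  "motion": [
    {"dx": 0, "dy": 0, "dz": 0.3, "wx": 0, "wy": 0, "wz": 0, "gripper": 0},
    {"dx": 0, "dy": 0, "dz": 0.9, "wx": 0, "wy": 0, "wz": 0, "gripper": 0},
    {"dx": 0, "dy": 0, "dz": 1, "wx": 0, "wy": 0, "wz": 0, "gripper": 0},
    {"dx": 0, "dy": 0, "dz": 1, "wx": 0, "wy": 0, "wz": 0, "gripper": 0},
    {"dx": 0, "dy": 0, "dz": 1, "wx": 0, "wy": 0, "wz": 0, "gripper": 0},
    {"dx": 0, "dy": 0, "dz": 0.8, "wx": 0, "wy": 0, "wz": 0, "gripper": 0},
    {"dx": 0.36, "dy": -0.8, "dz": 0, "wx": 0, "wy": 0, "wz": 0.8, "gripper": 0},
    {"dx": 0.36, "dy": -0.8, "dz": 0, "wx": 0, "wy": 0, "wz": 0.8, "gripper": 0},
    {"dx": 0.36, "dy": -0.8, "dz": 0, "wx": 0, "wy": 0, "wz": 0.7, "gripper": 0},
    {"dx": 0.36, "dy": -0.8, "dz": 0, "wx": 0, "wy": 0, "wz": 0.7, "gripper": 0},
    {"dx": 0, "dy": 0, "dz": 0, "wx": 0, "wy": 0, "wz": 0, "gripper": 0},
    {"dx": 0, "dy": 0, "dz": 0, "wx": 0, "wy": 0, "wz": 0, "gripper": 0}
  ]
}}

```text
clock: 6.8
tool_pos: [538.2, -151.0, 258.7]
tool_rot: [[0.96, -0.281, -0.0], [-0.281, -0.96, 0.001], [-0.0, -0.0, -1.0]]
wrist_force: [-0.1, -0.2, -3.1]
gripper_width: 0.377
```

```bash
cat > d.py <<'E'
from h import *
import sys
np.set_printoptions(precision=2,suppress=True)
s=get_state();print(s["clock"],s["tool_pos"],s["joint_positions"],s["gripper_width"],s["wrist_force"])
fs=[optics.grab_frame(n) for n in("wrist","top","scene")]
np.save("wc.npy",fs[0],allow_pickle=True)
for t in("rail_seat","clip_lower","clip_upper"):
    A=[]
    for f in fs:
        d=optics.landmark_of(f,t)
        print(t,[(round(x["p"],2),np.array(x["position"])*[512,384]) for x in d[:2]])
save(fs[0],sys.argv[1],None,1.55)
E
python3 d.py w2.png
```

```text
6.8 [ 538.21 -151.03  258.73] [ 0.05  0.67  0.33  1.51 -0.25  1.   -1.41] 0.3774536246750479 [-0.12 -0.21 -3.09]
rail_seat [(0.69, array([399. , 112.9]))]
rail_seat [(0.76, array([330.39, 187.7 ])), (0.28, array([172.49, 172.99]))]
rail_seat [(0.67, array([171.32, 199.41])), (0.19, array([160.1, 206.4]))]
clip_lower [(0.7, array([386.3 , 154.48]))]
clip_lower [(0.93, array([325.79, 195.99])), (0.41, array([330.7 , 187.51]))]
clip_lower [(0.64, array([173.88, 195.3 ]))]
clip_upper [(0.79, array([411.49,  64.59]))]
clip_upper [(0.74, array([233.01, 169.8 ])), (0.58, array([331.72, 178.79]))]
clip_upper [(0.78, array([162.3 , 204.71]))]
```

View pics/w2.png

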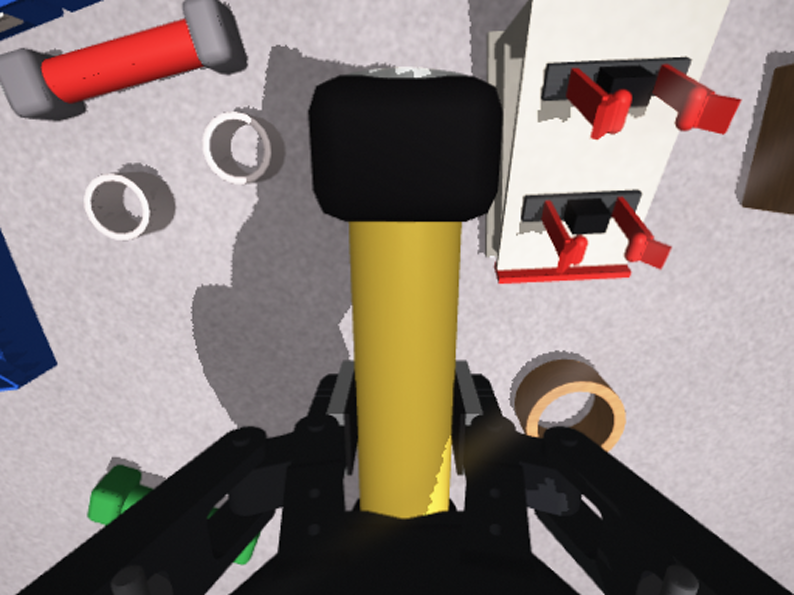

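The torch is held and level. The stand's clips show at about wrist (400,60) and (385,150). Now I fit the stand's x, y and yaw to the landmarks from all three cameras and overlay the model.

```bash
cat > e.py <<'E'
from h import *
from scipy.optimize import least_squares
np.set_printoptions(precision=3,suppress=True)
f=np.load("wc.npy",allow_pickle=True).item();fs=[f]+[optics.grab_frame(n) for n in("top","scene")]
obs=[{0:(399,112.9),-44:(386.3,154.5),44:(411.5,64.6)},{0:(330.4,187.7),-44:(325.8,196),44:(331.7,178.8)},{0:(171.3,199.4),-44:(173.9,195.3),44:(162.3,204.7)}]
def R(a):
    c,s=np.cos(a),np.sin(a);C,S=np.cos(np.radians(25)),np.sin(np.radians(25))
    return np.array([[c,-s,0],[s,c,0],[0,0,1]])@np.array([[C,0,-S],[0,1,0],[S,0,C]])
def W(q,p): return np.array([q[0],q[1],141])+R(q[2])@np.array(p,float)
def res(q,cams=(0,1,2)):
    r=[]
    for k in cams:
        for x,o in obs[k].items(): r+=list(proj(fs[k],W(q,(x,0,0)))-o)
        if k==0:
            for x,o in((-44,(379,139)),(44,(403,55))): r+=list(proj(f,W(q,(x,0,-17)))-o)
            for x,o in((-44,(390.3,160)),(44,(420,71.6))): r+=list(proj(f,W(q,(x,0,11)))-o)
    return np.array(r)
for c in((0,),(1,2),(0,1,2)):
    q=least_squares(res,[570,-294,-.27],args=(c,),x_scale=[10,10,.1],loss="soft_l1").x
    print(c,q[:2],np.degrees(q[2]));print(res(q,c).reshape(-1,2).tolist() if c==(0,) else "")
    if c==(0,): q0=q
print(R(q0[2]))
im=cv2.resize(f["image"][:,:,::-1],None,fx=2.4,fy=2.4)
def ln(P):
    P=[tuple(np.int32((proj(f,W(q0,p))+.5)*2.4)) for p in P];
    for a,b in zip(P[:-1],P[1:]): cv2.line(im,tuple(map(int,a)),tuple(map(int,b)),(255,0,255),1)
ln([(-105,-55,-45),(-105,55,-45),(105,55,-45),(105,-55,-45),(-105,-55,-45)])
for x in(-44,44):
    for y in(-16.5,16.5): ln([(x-8,y,11),(x+8,y,11)])
    for y in(-33,33): ln([(x-8,y,23),(x+8,y,23)])
    ln([(x-8,0,-17),(x+8,0,-17)])
cv2.imwrite("pics/ov.png",im[0:480,650:1229])
E
python3 e.py
```

```text
(0,) [ 571.157 -293.197] -11.920821278396474
[[-1.2103552072657067, 0.8463212670912696], [-0.10527340035247335, -1.8202936349423737], [0.7662894800528193, -0.048488698944709085], [1.4135940865674002, 4.554423898581149], [0.5990550071148846, 2.816931462667071], [-0.09134303853198844, -0.9743292516505733], [-1.5955984622027017, -2.26770985757247]]
(1, 2) [ 567.819 -296.136] -14.480867106547763

(0, 1, 2) [ 570.954 -293.325] -11.999945238372893

[[ 0.887  0.207 -0.414]
 [-0.187  0.978  0.087]
 [ 0.423  0.     0.906]]
```

View pics/ov.png

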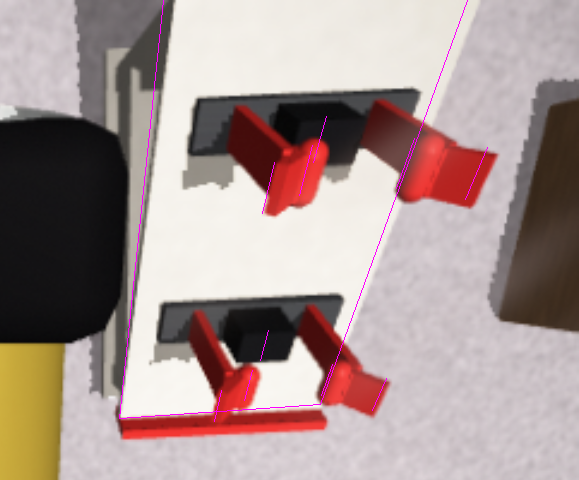

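The overlay matches the lips and board within about 2 mm. The board edges suggest a yaw nearer −13.2°. I'll take the seat as (571, −294, 141), then yaw, tilt 25° and stage about 150 mm out along the seat's z.

Emit:
{"name": "arm_command", "arguments": {
  "motion": [
    {"dx": 0, "dy": 0, "dz": 0.1, "wx": 0, "wy": 0, "wz": 0.75, "gripper": 0},
    {"dx": -0.06, "dy": -0.33, "dz": 0, "wx": -0.18, "wy": -0.76, "wz": 0, "gripper": 0},
    {"dx": -0.06, "dy": -0.33, "dz": 0, "wx": -0.18, "wy": -0.76, "wz": 0, "gripper": 0},
    {"dx": -0.06, "dy": -0.33, "dz": 0, "wx": -0.18, "wy": -0.76, "wz": 0, "gripper": 0},
    {"dx": -0.06, "dy": -0.33, "dz": 0, "wx": -0.18, "wy": -0.76, "wz": 0, "gripper": 0},
    {"dx": -0.06, "dy": -0.33, "dz": 0, "wx": -0.18, "wy": -0.76, "wz": 0, "gripper": 0},
    {"dx": -0.06, "dy": -0.33, "dz": 0, "wx": -0.18, "wy": -0.76, "wz": 0, "gripper": 0},
    {"dx": -0.06, "dy": -0.33, "dz": 0, "wx": -0.18, "wy": -0.76, "wz": 0, "gripper": 0},
    {"dx": -0.06, "dy": -0.33, "dz": 0, "wx": -0.18, "wy": -0.76, "wz": 0, "gripper": 0},
    {"dx": 0, "dy": 0, "dz": 0, "wx": 0, "wy": 0, "wz": 0, "gripper": 0},
    {"dx": 0, "dy": 0, "dz": 0, "wx": 0, "wy": 0, "wz": 0, "gripper": 0}
  ]
}}

```text
clock: 8.88
tool_pos: [515.0, -282.9, 263.3]
tool_rot: [[0.883, -0.229, 0.411], [-0.208, -0.973, -0.097], [0.422, -0.0, -0.907]]
wrist_force: [0.1, -0.1, -2.4]
gripper_width: 0.376
```

```bash
cat > g.py <<'E'
from h import *
import sys
np.set_printoptions(precision=3,suppress=True)
S=np.array([571,-294,141.]);a=np.radians(-13.2);c,s=np.cos(a),np.sin(a);C,D=np.cos(np.radians(25)),np.sin(np.radians(25))
R=np.array([[c,-s,0],[s,c,0],[0,0,1]])@np.array([[C,0,-D],[0,1,0],[D,0,C]])
st=get_state();T=np.array(st["tool_rot"]);p=np.array(st["tool_pos"])
print(st["clock"],p,"in seat frame:",R.T@(p-S),"force seat:",R.T@np.array(st["wrist_force"]),st["gripper_width"])
print("tool in seat\n",R.T@T,"\nj",st["joint_positions"])
if len(sys.argv)>1:
    f=optics.grab_frame(sys.argv[1]);W=lambda q:S+R@np.array(q,float)
    im=f["image"][:,:,::-1].copy();k=1.55;im=cv2.resize(im,None,fx=k,fy=k)
    for P in [[(-105,-55,-45),(-105,55,-45),(105,55,-45),(105,-55,-45),(-105,-55,-45)]]+[[(x-8,y,z),(x+8,y,z)] for x in(-44,44) for y,z in((-17,11),(17,11),(-33,23),(33,23))]:
        Q=np.int32([(proj(f,W(q))+.5)*k for q in P]);cv2.polylines(im,[Q],False,(255,0,255),1)
    b=[int(x) for x in sys.argv[3:7]] or [0,0,800,600];im=im[b[1]:b[3],b[0]:b[2]]
    if len(sys.argv)>7: im=cv2.resize(im,None,fx=float(sys.argv[7]),fy=float(sys.argv[7]),interpolation=2)
    cv2.imwrite("pics/"+sys.argv[2],im)
E
python3 g.py wrist w3.png
```

```text
8.875 [ 514.974 -282.95   263.322] in seat frame: [ -0.026  -2.035 134.98 ] force seat: [-0.922 -0.104 -2.185] 0.376144088071026
tool in seat
 [[ 1.    -0.001 -0.001]
 [-0.001 -1.    -0.   ]
 [-0.001  0.    -1.   ]] 
j [ 0.49   0.542  0.031  1.869 -0.415  0.337 -0.923]
```

View pics/w3.png

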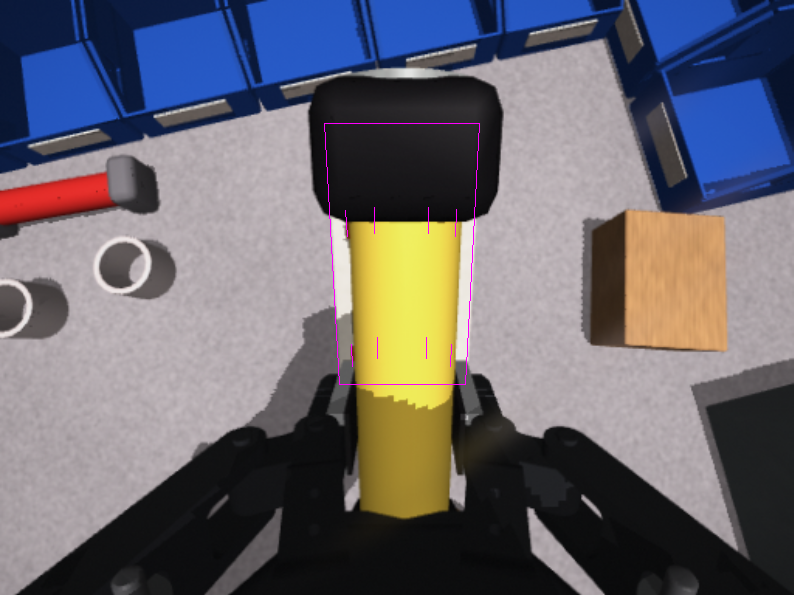

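The tilt is exact, and the lateral offset is 2 mm, which I correct during the approach. I go in along −z to about 40 mm out.

Emit:
{"name": "arm_command", "arguments": {
  "motion": [
    {"dx": 0.23, "dy": -0.04, "dz": -0.5, "wx": 0, "wy": 0, "wz": 0, "gripper": 0},
    {"dx": 0.23, "dy": -0.04, "dz": -0.5, "wx": 0, "wy": 0, "wz": 0, "gripper": 0},
    {"dx": 0.23, "dy": -0.04, "dz": -0.5, "wx": 0, "wy": 0, "wz": 0, "gripper": 0},
    {"dx": 0.23, "dy": -0.04, "dz": -0.5, "wx": 0, "wy": 0, "wz": 0, "gripper": 0},
    {"dx": 0, "dy": 0, "dz": 0, "wx": 0, "wy": 0, "wz": 0, "gripper": 0},
    {"dx": 0, "dy": 0, "dz": 0, "wx": 0, "wy": 0, "wz": 0, "gripper": 0}
  ]
}}

```text
clock: 9.68
tool_pos: [560.8, -291.2, 164.2]
tool_rot: [[0.882, -0.229, 0.411], [-0.208, -0.973, -0.097], [0.423, 0.001, -0.906]]
wrist_force: [-1.2, -0.2, -3.0]
gripper_width: 0.374
```

```bash
python3 g.py scene s3.png 160 220 380 420 3.5
```

```text
9.675 [ 560.804 -291.204  164.17 ] in seat frame: [ 0.217  0.394 25.464] force seat: [-2.346 -0.435 -2.264] 0.37420989770885627
tool in seat
 [[ 1.    -0.001  0.   ]
 [-0.001 -1.    -0.001]
 [ 0.     0.001 -1.   ]] 
j [ 0.515  0.752 -0.066  1.847 -0.452  0.132 -0.889]
```

View pics/s3.png

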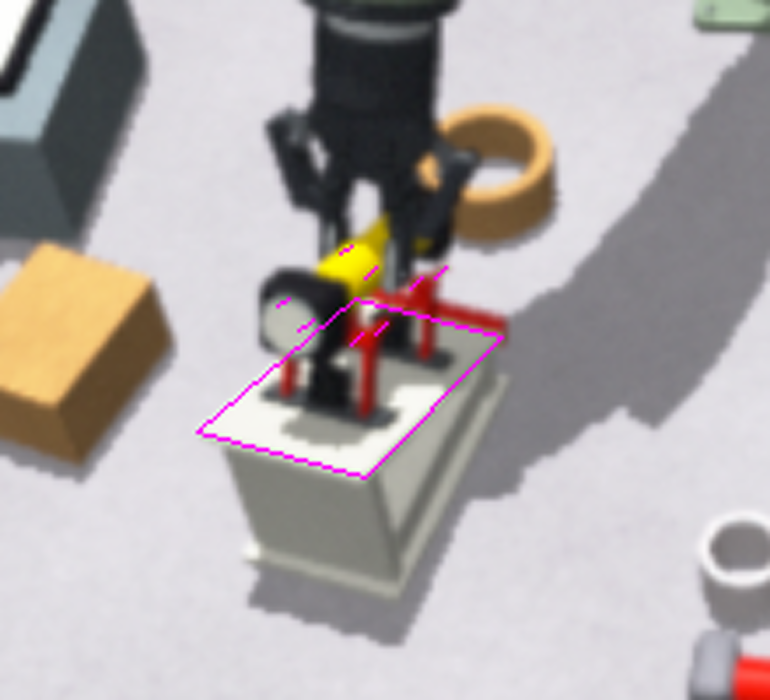

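The scene view agrees with the model: the torch is over the clips, with the lamp head up-slope. Now I close in and push in small steps.

Emit:
{"name": "arm_command", "arguments": {
  "motion": [
    {"dx": 0.06, "dy": -0.015, "dz": -0.136, "wx": 0, "wy": 0, "wz": 0, "gripper": 0},
    {"dx": 0.06, "dy": -0.015, "dz": -0.136, "wx": 0, "wy": 0, "wz": 0, "gripper": 0},
    {"dx": 0, "dy": 0, "dz": 0, "wx": 0, "wy": 0, "wz": 0, "gripper": 0}
  ]
}}

```text
clock: 10.1
tool_pos: [566.6, -293.3, 149.1]
tool_rot: [[0.882, -0.23, 0.411], [-0.209, -0.973, -0.098], [0.422, 0.0, -0.907]]
wrist_force: [0.3, -0.4, -2.8]
gripper_width: 0.38
```

Emit:
{"name": "arm_command", "arguments": {
  "motion": [
    {"dx": 0.033, "dy": -0.008, "dz": -0.072, "wx": 0, "wy": 0, "wz": 0, "gripper": 0},
    {"dx": 0.016, "dy": -0.004, "dz": -0.036, "wx": 0, "wy": 0, "wz": 0, "gripper": 0},
    {"dx": 0, "dy": 0, "dz": 0, "wx": 0, "wy": 0, "wz": 0, "gripper": 0}
  ]
}}

```text
clock: 10.48
tool_pos: [569.3, -294.2, 144.6]
tool_rot: [[0.882, -0.23, 0.412], [-0.208, -0.973, -0.098], [0.423, 0.001, -0.906]]
wrist_force: [-0.9, -3.6, 1.6]
gripper_width: 0.378
```

Emit:
{"name": "arm_command", "arguments": {
  "motion": [
    {"dx": 0.025, "dy": -0.006, "dz": -0.054, "wx": 0, "wy": 0, "wz": 0, "gripper": 0},
    {"dx": 0, "dy": 0, "dz": 0, "wx": 0, "wy": 0, "wz": 0, "gripper": 0}
  ]
}}

```text
clock: 10.72
tool_pos: [570.6, -294.4, 141.8]
tool_rot: [[0.882, -0.23, 0.412], [-0.208, -0.973, -0.098], [0.423, 0.001, -0.906]]
wrist_force: [-0.1, -5.0, -0.4]
gripper_width: 0.378
```

A lateral force of −5 N in y says to shift about 1.5 mm toward −y while pushing on.

Emit:
{"name": "arm_command", "arguments": {
  "motion": [
    {"dx": 0.01, "dy": -0.04, "dz": -0.036, "wx": 0, "wy": 0, "wz": 0, "gripper": 0},
    {"dx": 0, "dy": 0, "dz": 0, "wx": 0, "wy": 0, "wz": 0, "gripper": 0}
  ]
}}

```text
clock: 10.98
tool_pos: [571.1, -295.4, 139.8]
tool_rot: [[0.882, -0.229, 0.411], [-0.208, -0.973, -0.096], [0.423, -0.0, -0.906]]
wrist_force: [0.4, 0.9, 1.0]
gripper_width: 0.378
```

```bash
python3 g.py
```

```text
10.975 [ 571.14  -295.431  139.812] in seat frame: [-0.082 -1.361 -1.273] force seat: [0.558 0.933 0.799] 0.3776483181452756
tool in seat
 [[ 1.    -0.001 -0.   ]
 [-0.001 -1.     0.   ]
 [-0.    -0.    -1.   ]] 
j [ 0.524  0.805 -0.086  1.828 -0.453  0.096 -0.882]
```

Emit:
{"name": "arm_command", "arguments": {
  "motion": [
    {"dx": 0.025, "dy": -0.006, "dz": -0.054, "wx": 0, "wy": 0, "wz": 0, "gripper": 0},
    {"dx": 0, "dy": 0, "dz": 0, "wx": 0, "wy": 0, "wz": 0, "gripper": 0}
  ]
}}

```text
clock: 11.22
tool_pos: [572.3, -295.8, 136.7]
tool_rot: [[0.882, -0.229, 0.411], [-0.208, -0.973, -0.097], [0.422, -0.0, -0.907]]
wrist_force: [4.4, 0.2, -6.4]
gripper_width: 0.377
```

Emit:
{"name": "arm_command", "arguments": {
  "motion": [
    {"dx": 0.025, "dy": -0.006, "dz": -0.054, "wx": 0, "wy": 0, "wz": 0, "gripper": 0},
    {"dx": 0, "dy": 0, "dz": 0, "wx": 0, "wy": 0, "wz": 0, "gripper": 0}
  ]
}}

```text
clock: 11.48
tool_pos: [573.5, -296.2, 133.8]
tool_rot: [[0.882, -0.229, 0.411], [-0.208, -0.973, -0.097], [0.422, -0.0, -0.907]]
wrist_force: [6.2, 0.2, -11.0]
gripper_width: 0.381
```

Emit:
{"name": "arm_command", "arguments": {
  "motion": [
    {"dx": 0.025, "dy": -0.006, "dz": -0.054, "wx": 0, "wy": 0, "wz": 0, "gripper": 0},
    {"dx": 0, "dy": 0, "dz": 0, "wx": 0, "wy": 0, "wz": 0, "gripper": 0}
  ]
}}

```text
clock: 11.72
tool_pos: [574.7, -296.5, 131.1]
tool_rot: [[0.882, -0.23, 0.411], [-0.208, -0.973, -0.097], [0.422, -0.0, -0.907]]
wrist_force: [6.1, -0.2, -14.4]
gripper_width: 0.38
```

It snapped: the force reversed and the clips are pulling the torch in. I continue until the pads push back.

Emit:
{"name": "arm_command", "arguments": {
  "motion": [
    {"dx": 0.016, "dy": -0.004, "dz": -0.036, "wx": 0, "wy": 0, "wz": 0, "gripper": 0},
    {"dx": 0, "dy": 0, "dz": 0, "wx": 0, "wy": 0, "wz": 0, "gripper": 0}
  ]
}}

```text
clock: 11.98
tool_pos: [575.4, -296.8, 129.5]
tool_rot: [[0.882, -0.23, 0.411], [-0.208, -0.973, -0.097], [0.422, -0.0, -0.907]]
wrist_force: [5.2, 0.9, -12.8]
gripper_width: 0.378
```

Emit:
{"name": "arm_command", "arguments": {
  "motion": [
    {"dx": 0.016, "dy": -0.004, "dz": -0.036, "wx": 0, "wy": 0, "wz": 0, "gripper": 0},
    {"dx": 0, "dy": 0, "dz": 0, "wx": 0, "wy": 0, "wz": 0, "gripper": 0}
  ]
}}

```text
clock: 12.22
tool_pos: [576.3, -296.7, 128.0]
tool_rot: [[0.882, -0.229, 0.411], [-0.208, -0.973, -0.097], [0.422, -0.0, -0.906]]
wrist_force: [3.9, 4.3, -5.7]
gripper_width: 0.377
```

```bash
python3 g.py
```

```text
12.225 [ 576.29  -296.744  128.004] in seat frame: [ -0.257  -1.463 -14.22 ] force seat: [ 0.153  5.047 -6.408] 0.3769891313771292
tool in seat
 [[ 1.    -0.001 -0.   ]
 [-0.001 -1.    -0.   ]
 [-0.     0.    -1.   ]] 
j [ 0.525  0.831 -0.092  1.817 -0.454  0.08  -0.88 ]
```

Emit:
{"name": "arm_command", "arguments": {
  "motion": [
    {"dx": 0.012, "dy": 0.006, "dz": -0.027, "wx": 0, "wy": 0, "wz": 0, "gripper": 0},
    {"dx": 0, "dy": 0, "dz": 0, "wx": 0, "wy": 0, "wz": 0, "gripper": 0}
  ]
}}

```text
clock: 12.48
tool_pos: [576.5, -296.8, 127.8]
tool_rot: [[0.882, -0.23, 0.411], [-0.208, -0.973, -0.097], [0.423, 0.0, -0.906]]
wrist_force: [-14.7, 8.4, 21.0]
gripper_width: 0.379
```

Emit:
{"name": "arm_command", "arguments": {
  "motion": [
    {"dx": 0.008, "dy": -0.002, "dz": -0.018, "wx": 0, "wy": 0, "wz": 0, "gripper": 0},
    {"dx": 0, "dy": 0, "dz": 0, "wx": 0, "wy": 0, "wz": 0, "gripper": 0}
  ]
}}

```text
clock: 12.72
tool_pos: [576.5, -296.9, 127.6]
tool_rot: [[0.882, -0.23, 0.412], [-0.208, -0.973, -0.097], [0.423, 0.0, -0.906]]
wrist_force: [-26.8, 13.4, 39.0]
gripper_width: 0.373
```

```bash
python3 g.py
```

```text
12.725 [ 576.548 -296.88   127.642] in seat frame: [ -0.154  -1.537 -14.667] force seat: [-9.911  6.931 47.675] 0.3731495810528317
tool in seat
 [[ 1.    -0.001  0.   ]
 [-0.001 -1.    -0.001]
 [ 0.     0.001 -1.   ]] 
j [ 0.525  0.832 -0.093  1.817 -0.454  0.078 -0.88 ]
```

There is a hard stop on the pads at the expected home depth (48 N, −14.7 mm). I relieve the push, open and retreat along +z.

Emit:
{"name": "arm_command", "arguments": {
  "motion": [
    {"dx": -0.014, "dy": 0.003, "dz": 0.03, "wx": 0, "wy": 0, "wz": 0, "gripper": 0},
    {"dx": 0, "dy": 0, "dz": 0, "wx": 0, "wy": 0, "wz": 0, "gripper": 1},
    {"dx": 0, "dy": 0, "dz": 0, "wx": 0, "wy": 0, "wz": 0, "gripper": 1},
    {"dx": 0, "dy": 0, "dz": 0, "wx": 0, "wy": 0, "wz": 0, "gripper": 1},
    {"dx": 0, "dy": 0, "dz": 0, "wx": 0, "wy": 0, "wz": 0, "gripper": 1},
    {"dx": 0, "dy": 0, "dz": 0, "wx": 0, "wy": 0, "wz": 0, "gripper": 1}
  ]
}}

```text
clock: 13.48
tool_pos: [576.6, -296.9, 127.3]
tool_rot: [[0.882, -0.23, 0.411], [-0.208, -0.973, -0.097], [0.423, 0.0, -0.906]]
wrist_force: [-0.1, 0.0, 0.2]
gripper_width: 1.0
```

Emit:
{"name": "arm_command", "arguments": {
  "motion": [
    {"dx": -0.08, "dy": 0.02, "dz": 0.18, "wx": 0, "wy": 0, "wz": 0, "gripper": 1},
    {"dx": -0.16, "dy": 0.04, "dz": 0.36, "wx": 0, "wy": 0, "wz": 0, "gripper": 1},
    {"dx": -0.25, "dy": 0.06, "dz": 0.54, "wx": 0, "wy": 0, "wz": 0, "gripper": 1},
    {"dx": -0.25, "dy": 0.06, "dz": 0.54, "wx": 0, "wy": 0, "wz": 0, "gripper": 1},
    {"dx": -0.25, "dy": 0.06, "dz": 0.54, "wx": 0, "wy": 0, "wz": 0, "gripper": 1},
    {"dx": -0.25, "dy": 0.06, "dz": 0.54, "wx": 0, "wy": 0, "wz": 0, "gripper": 1},
    {"dx": 0, "dy": 0, "dz": 0, "wx": 0, "wy": 0, "wz": 0, "gripper": 1},
    {"dx": 0, "dy": 0, "dz": 0, "wx": 0, "wy": 0, "wz": 0, "gripper": 1}
  ]
}}

```text
clock: 14.48
tool_pos: [514.5, -281.7, 262.3]
tool_rot: [[0.882, -0.23, 0.411], [-0.208, -0.973, -0.097], [0.423, 0.0, -0.906]]
wrist_force: [0.8, -1.0, 0.2]
gripper_width: 0.998
```

```bash
python3 g.py wrist w4.png; python3 - <<'E'
from h import *
f=optics.grab_frame("scene");a=cv2.resize(f["image"][130:300,90:320,::-1],None,fx=2.4,fy=2.4,interpolation=2)
w=cv2.imread("pics/w4.png");w=cv2.resize(w,(552,413))[:300];cv2.imwrite("pics/fin.png",np.vstack([w[:190],a]))
E
```

```text
14.475 [ 514.538 -281.702  262.265] in seat frame: [ -1.116  -0.92  134.322] force seat: [ 0.963 -0.776 -0.275] 0.9982614606906535
tool in seat
 [[ 1.    -0.001 -0.   ]
 [-0.001 -1.    -0.001]
 [-0.     0.001 -1.   ]] 
j [ 0.487  0.542  0.033  1.875 -0.425  0.331 -0.915]
```

View pics/fin.png

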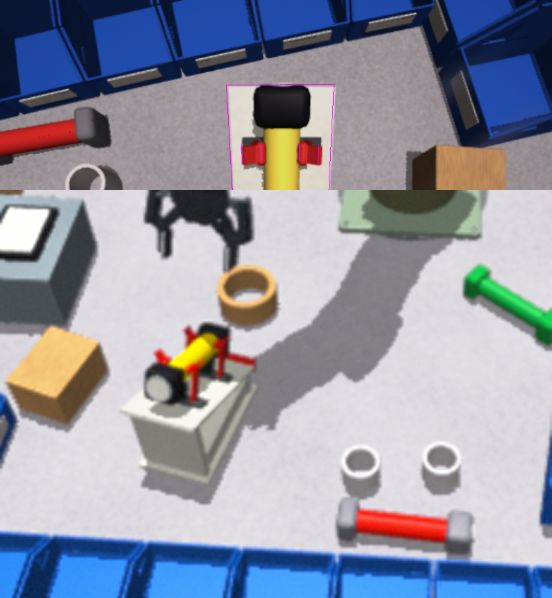

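View pics/w4.png

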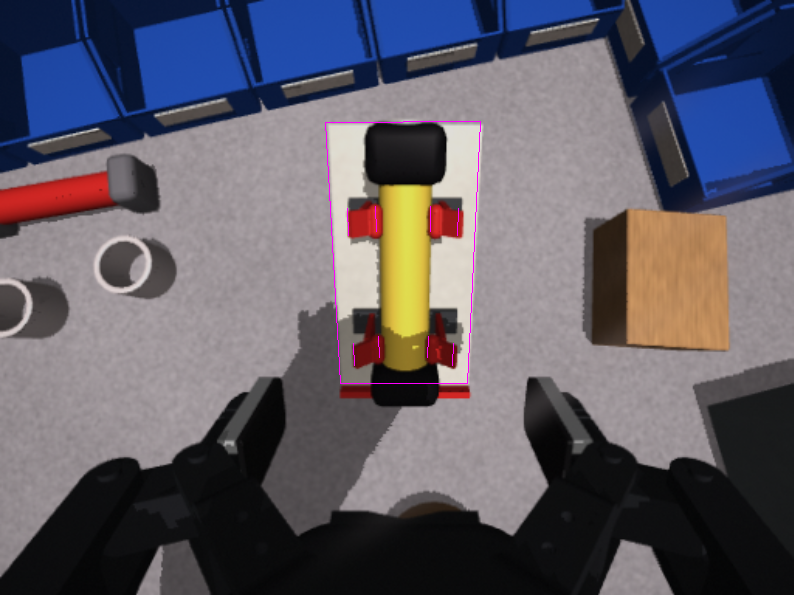

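In the wrist view the torch lies along the board with both clips' lips over the barrel, at about (405,220) and (405,345). A numeric check of bumper sizes against a fully-home model will show whether either end sits high.

```bash
cat > k.py <<'E'
import sys;sys.argv=["g"]
exec(open("g.py").read())
f=optics.grab_frame("wrist");im=f["image"];W=lambda q:S+R@np.array(q,float)
hsv=cv2.cvtColor(im,cv2.COLOR_RGB2HSV);m=cv2.inRange(hsv,(20,110,40),(36,255,255))
for v in(122,128,160,185,195,230):
    xs=np.where(m[v])[0]; print("yellow row",v,xs.min(),xs.max(),xs.max()-xs.min()+1)
k,l,st,c=cv2.connectedComponentsWithStats(m);i=1+np.argmax(st[1:,4]);print("yellow rows",st[i])
cam=np.array(f["world_from_camera"])[:3,3];cs=R.T@(cam-S);print("cam in seat",cs)
for h in(0,5,10):
    for x in(58,20,-20,-58):
        y,z=cs[1],cs[2]-h;d=np.hypot(y,z);b=np.arcsin(17/d);t=np.arctan2(-y,z);  # silhouette in the plane of constant x
        r=[]
        for sg in(-1,1):
            ph=np.array([np.sin(t+sg*b),-np.cos(t+sg*b)])*np.sqrt(d*d-289);r.append(proj(f,W((x,y+ph[0],h+z+ph[1]))))
        print(h,x,"row",r[0][1].round(1),"cols",r[0][0].round(1),r[1][0].round(1),"w",abs(r[1][0]-r[0][0]).round(2))
    print("barrel end rows",proj(f,W((62,0,h+17))),proj(f,W((-62,0,h+17))), "tail top-end row",proj(f,W((-90,0,h+24))))
E
python3 k.py
```

```text
14.575 [ 514.551 -281.72   261.725] in seat frame: [ -1.329  -0.934 133.825] force seat: [ 0.356  0.165 -0.289] 0.9978530170109162
tool in seat
 [[ 1.    -0.001 -0.001]
 [-0.001 -1.    -0.   ]
 [-0.001  0.    -1.   ]] 
j [ 0.487  0.543  0.033  1.875 -0.425  0.331 -0.915]
yellow row 122 245 277 33
yellow row 128 244 278 35
yellow row 160 245 277 33
yellow row 185 245 276 32
yellow row 195 246 276 31
yellow row 230 249 273 25
yellow rows [ 244  118   35  122 3658]
cam in seat [ 80.085  -1.033 275.49 ]
0 58 row 124.9 cols 276.8 242.4 w 34.35
0 20 row 162.7 cols 276.1 243.2 w 32.91
0 -20 row 199.1 cols 275.5 244.0 w 31.49
0 -58 row 230.9 cols 274.9 244.7 w 30.23
barrel end rows [259.52 121.94] [259.766 241.084] tail top-end row [259.796 267.279]
5 58 row 125.4 cols 277.1 242.1 w 34.97
5 20 row 163.7 cols 276.4 242.9 w 33.48
5 -20 row 200.7 cols 275.7 243.7 w 32.01
5 -58 row 233.0 cols 275.1 244.4 w 30.7
barrel end rows [259.499 122.335] [259.752 243.403] tail top-end row [259.782 270.004]
10 58 row 125.8 cols 277.4 241.7 w 35.61
10 20 row 164.8 cols 276.7 242.6 w 34.06
10 -20 row 202.4 cols 276.0 243.4 w 32.54
10 -58 row 235.1 cols 275.4 244.2 w 31.2
barrel end rows [259.477 122.746] [259.738 245.8  ] tail top-end row [259.768 272.819]
```

```bash
python3 -c "
from station import robot;print(robot.hand_in())"
```

```text
the job is handed in; nothing more can be done
None
```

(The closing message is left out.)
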